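# Clamp the doming block in its corner jig

### The job

Get the brass doming block ready for work: with a fingertip push it along the jig's plate into the corner until it sits flat against both fences, then push the clamp lever round by its arm until its rubber nose bears on the block, and leave it clamped there. Only push: the block stays flat on the plate and is never lifted or tipped, and the small things lying about stay where they are.

Things in the scene. Friction and masses are not known exactly. Their poses are not given: they have to be found in the camera images.
- jig: Corner jig fixed to the bench. Origin on the bench surface, z up. In its frame, mm: grey plate x -47..113, y -72..78, 10 thick; two steel fences, tops 32 above the bench: far fence, inner face x = 60 (y 20..60); left fence, inner face y = 60 (x -31..77). The block belongs in the corner where they meet (+x, +y); seated, its centre is at x 39, y 39.
- block_center (a point): Centre of the brass doming block, a plain 42 mm cube with round hollows in its sides, about 0.6 kg, loose on the smooth plate (friction about 0.3; centre 31 mm above the bench). The axes are square to its faces; at the start it is turned up to 0.3 rad from square with the jig and lies 25 to 50 mm short of each fence.
- clamp (a joint): Clamp lever of the jig, a level arm on an upright hinge. 0 rad: closed, arm along the jig's -x, nose touching a seated block. Grows as it opens, counter-clockwise from above, the arm swinging to the jig's -y side; starts at 1.0 to 1.45, stops at -0.12 and 1.7 rad. Friction about 0.3 N m: 2 to 3 N on the grip turns it; it stays where it is left.
- clamp_hinge (a point): Point on the lever's upright hinge axis at arm height (34 mm above the bench), at x = 94, y = 3 mm in the jig's frame. The post's nut on top reaches 49 mm above the bench.
- clamp_grip (a point): Middle of the black round grip sleeve on the lever's outer end (62 mm long, about 18 mm thick, 34 mm above the bench), 130 mm from the hinge axis; the arm's end is 160 mm from it. Between hinge and sleeve the arm is a flat steel bar 14 mm wide, 27 to 41 mm above the bench.
- clamp_nose (a point): Tip of the round rubber nose on the side of the lever's bar that faces the block when closed, 55 mm along the arm from the hinge axis and 15 mm to the side of the arm's centre line.
- flux_tin: Small round black tin, 41 mm across, 24 mm high, loose, left of the jig. Origin at the centre of its underside. Leave it alone.
- enamel_dish: Shallow round metal dish, 75 mm across, 15 mm high, loose, left of and nearer than the jig. Origin under its centre. Leave it alone.
- tweezers: Steel tweezers, 150 mm long along its y, 9 mm high, loose, left of and beyond the jig. Origin under the centre. Leave them alone.
- letter_punch_1: Small dark steel punch, 63 mm long along its y, 8 mm thick, loose, beyond the jig. Origin under its middle. Leave it alone.
- pencil: Black pencil, 117 mm long along its y, 7 mm thick, loose, right of and nearer than the jig. Origin under its middle. Leave it alone.
- pocket_scale: Flat pocket scale, 64 x 120 mm, 14 mm high, loose, well beyond the jig. Origin under its centre. Leave it alone.
Mind the look-alikes: they are no part of the job. Of the things that look like the jig, the larger one is meant. There is more than one size of the part that bears block_center; the job needs the larger.

How it is judged:
By the outcome, as a careful person would: the job done as asked, in the order asked, and still so for the second after the job is handed in, with the robot touching nothing.
It also fails if it takes over 51 s, if anything falls off the work surface, if the arm or the gripper's body presses on something with over 40 N, if the wrist force passes 120 N, or if a joint passes its speed limit or range.

### The arm

A 6-joint arm with a two-finger parallel gripper is mounted at the origin on a cart in front of the work surface, level with it; the furniture and walls round the work are solid. World frame = base frame: x ahead of the robot, y to its left, z up, the work surface at z = 0. Lengths are in m, angles in rad, forces in N, time in s.
With the tool pointing down it reaches from about 0.2 to 0.875 m from the base axis. Payload 3.4 kg.
Tool frame: the origin (TCP) lies on the centre line of the jaws, within the pads' length; the fingertips stand ahead of it and the grasp point (between the pads) lies 2 mm behind it (robot.finger_overhang is the z of the fingertips in the tool frame, in m); z points along the fingers, y is the line along which they close (so a half turn about z gives the same grasp; the last joint's range is limited). The gripper opens to 94 mm and grips with 3 to 60 N. Pads are 16 mm wide; open, the fingers measure 119 mm over their backs; the gripper's body (75 mm by 177 mm) begins 78 mm behind the grasp point.
Start: joints at [1.041, 0.276, 1.505, -0, 1.361, -0.121], TCP at [0.229, 0.528, 0.222] pointing down, gripper open.
Joint ranges: [-2.89, 2.89], [-0.75, 2.08], [0.22, 2.7], [-1.18, 4.32], [0.11, 2.71], [-2.7, 2.7]. Speed limits (rad/s): [2.57, 2.57, 3.14, 3.14, 3.14, 3.14].

### API

Orientations are given as [roll, pitch, yaw] about the fixed x, y, z axes, in that order (R = Rz(yaw) Ry(pitch) Rx(roll)).
In Python, from rig import robot gives the robot as it stands.
- The arm moves only by the tool step_arm, never from a script. Its argument "targets" is a list of rows, each a list of 3 entries, a list of its own where there are three numbers: the finger opening in mm, from 0 to 94, then the shift along the tool's x, y, z in mm, then the turn, a rotation vector about the tool's x, y, z in degrees. In form: [[claw, [dx, dy, dz], [ax, ay, az]], ...]. A call has 1 to 5 rows; each row shifts and turns the commanded pose from where the row before left it, along the tool's axes as they then stand; what a row does not reach is not made up. A row lasts 1/8 s, in which the tool goes at most 62.5 mm and 10.7 degrees, less where a joint would pass 70% of its speed; a pose out of reach is approached as far as the arm can. A call is refused whole if a number of a shift passes 62.5 or a number of a turn 10.7, either way. A call with a gripper value outside its range is refused whole. The fingers move at their own pace and stop on an object; "force" is the grip in N (left out, the last holds). Time passes only in rows, so rows that do not move let the fingers close. It gives the time, the measured TCP pose, the force, the opening and the grip force at its end, in the units of the state.
- robot.state(): the state, without advancing time (a new reading comes with each control period).
- robot.camera(name): name is "scene" or "top" or "wrist"; returns the picture (420x560x3 uint8, red, green, blue); there is no depth.
- robot.calibration(name): a dict with "camera_matrix" (3x3 intrinsics, pixels), "cam_to_world" (4x4, takes a point from camera to world coordinates). Camera axes: x right, y down, z forward; pixel columns grow to the right and rows downward; lengths in m; the calibration is good to about 2 mm. A picture is of the moment at which its call begins: read the wrist's pose just before it. calibration takes no time and is no camera call; for the wrist camera it gives the pose at the moment of the call.
- robot.sign_off(): hands the job in; it is judged then, once.
Trained networks look in the newest picture that a camera, given by its name, has taken for a name from the list of things; names that differ only in an ending like _2 or _b are one class to them, and where a whole thing is asked for, a point or a joint stands for the part that bears it (a point fixed in the world has none). Each returns a list of dicts, best first, with "confidence" (0 to 1); they miss things now and then, are a little off and sometimes report something else, mostly with a low value. They report only what shows in the picture. A call takes as long as a camera call. They do not tell look-alikes from the thing itself.
- robot.silhouettes(camera, query): "region" (420x560 bool, what is visible of it) and "position" ([column, row] in pixels, amid what is visible of it).
The state is a dict: "t": time; "qpos": joint angles; "qvel": joint speeds; "tau": joint torques, N m; "ee_pos": TCP position; "eef_rot": TCP orientation; "wrist_force": force on the tool from outside, world axes, zero at the start; "moment": the same for the moment, N m; "gripper_width": finger opening in m; "grasp_force": force on a finger pad.
Only numpy, scipy, OpenCV 4.12 (cv2) and the standard library are available. Lean on these libraries where they do the work, as an engineer would, in place of code of your own. Each camera call takes 0.05 s, during which the arm holds its last target. There are 200 camera calls.

## Working session

There is one attempt and no reset: what is moved stays moved. The work goes in short steps, Python scripts to look and compute and a tool call to move; the robot and the scene stay as the last step left them, time stands still between calls to the robot, and variables do not carry over. Pictures are saved under pics/ and viewed, at most 10 in all, crops included, and the job is handed in when it is done.

Besides the shell and the picture viewer there is one more tool, called after "Emit:" by a JSON object that holds its "api" and its "payload". step_arm: Moves the arm, as the interface text tells. Its arguments: {"type":"object","properties":{"targets":{"type":"array","items":{"type":"array"}},"force":{"type":"number"}},"required":["targets"]}

```bash
mkdir -p pics; ls; cat > h.py <<'E'
import numpy as np,cv2
from rig import robot
def pix2w(cam,uv,z):
    c=robot.calibration(cam);K=np.array(c["camera_matrix"]);T=np.array(c["cam_to_world"])
    d=T[:3,:3]@np.linalg.solve(K,[uv[0],uv[1],1]);o=T[:3,3]
    return o+d*(z-o[2])/d[2]
def w2pix(cam,P):
    c=robot.calibration(cam);K=np.array(c["camera_matrix"]);T=np.array(c["cam_to_world"])
    p=(np.atleast_2d(P)-T[:3,3])@T[:3,:3]; q=p@K.T
    return q[:,:2]/q[:,2:]
def save(cam,name):
    im=robot.camera(cam);cv2.imwrite(f"pics/{name}.png",im[:,:,::-1]);return im
E
python3 - <<'E'
from h import *
a=save("top","top0");b=save("scene","scene0")
print(robot.state()); print(robot.finger_overhang)
for cam in("top","scene"):
  print(np.array(robot.calibration(cam)["cam_to_world"]).round(3).tolist())
  for q in("jig","block_center","clamp","clamp_grip","clamp_hinge"):
    for r in robot.silhouettes(cam,q)[:4]:
      p=r["position"];print(cam,q,round(r["confidence"],2),np.round(p),r["region"].sum(),pix2w(cam,p,.03).round(3))
E
```

```text
pics
{'t': 0.1, 'qpos': array([ 1.04099179e+00,  2.76510994e-01,  1.50597083e+00, -2.83259763e-05,
        1.36069049e+00, -1.21016754e-01]), 'qvel': array([ 0.00245364, -0.00172735, -0.00138561, -0.0010636 , -0.00031149,
       -0.0003759 ]), 'tau': array([ 1.37399747e-03, -4.05457807e+01, -2.37776899e+01,  7.04888930e-02,
        2.97846529e-02, -5.03387616e-05]), 'ee_pos': array([0.22834721, 0.52720701, 0.22171728]), 'eef_rot': array([-3.14002120e+00, -1.63208305e-04,  2.73281067e+00]), 'wrist_force': array([ 0.1861914 , -0.14805219, -0.00034692]), 'moment': array([-0.0123571 , -0.07265189, -0.0090767 ]), 'grasp_force': 0.0, 'gripper_width': 0.09384072700941663}
0.017
[[-0.016, -0.994, 0.11, 0.443], [-0.999, 0.012, -0.03, 0.187], [0.028, -0.11, -0.994, 0.984], [0.0, 0.0, 0.0, 1.0]]
top jig 0.74 [368. 243.] 2544 [ 0.471 -0.02   0.03 ]
top jig 0.65 [258. 215.] 4970 [0.534 0.216 0.03 ]
top block_center 0.75 [247. 233.] 364 [0.496 0.24  0.03 ]
top block_center 0.48 [256. 305.] 202 [0.344 0.221 0.03 ]
top clamp 0.77 [369. 242.] 378 [ 0.473 -0.023  0.03 ]
top clamp 0.56 [280. 201.] 637 
[... 303 characters left out ...]
0.601, -0.382], [0.012, -0.761, -0.649, 0.642], [0.0, 0.0, 0.0, 1.0]]
scene jig 0.87 [250. 219.] 4816 [0.51  0.191 0.03 ]
scene jig 0.87 [311. 316.] 5072 [ 0.458 -0.037  0.03 ]
scene block_center 0.89 [232. 215.] 836 [0.489 0.221 0.03 ]
scene block_center 0.39 [251. 218.] 4599 [0.512 0.194 0.03 ]
scene clamp 0.94 [308. 310.] 789 [ 0.462 -0.025  0.03 ]
scene clamp 0.7 [283. 218.] 679 [0.558 0.159 0.03 ]
scene clamp 0.39 [292. 200.] 121 [0.603 0.19  0.03 ]
scene clamp_grip 0.59 [280. 218.] 713 [0.555 0.164 0.03 ]
scene clamp_grip 0.56 [312. 312.] 808 [ 0.465 -0.031  0.03 ]
scene clamp_hinge 0.96 [309. 319.] 4992 [ 0.453 -0.039  0.03 ]
scene clamp_hinge 0.55 [250. 219.] 4694 [0.51  0.194 0.03 ]
```

View pics/top0.png

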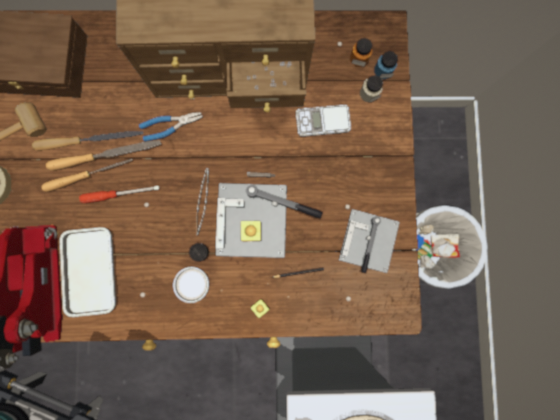

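View pics/scene0.png

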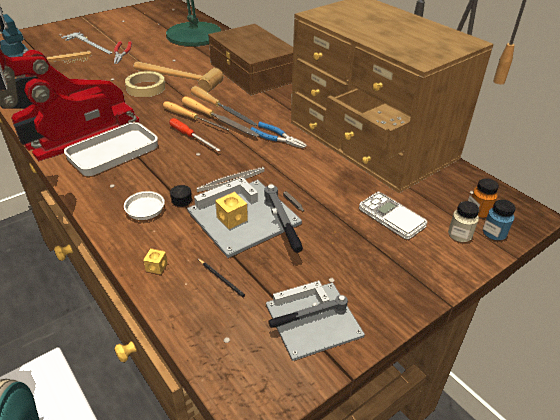

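Candidates: the larger jig is at top (252,220) and the smaller look-alike jig at (368,240). The larger brass cube is on the plate at (250,231) and the smaller cube is on the bench at (260,308). I choose the jig at (252,220) and the block on it, and check that choice in a crop.

```bash
cat >> h.py <<'E'
def T2(x,y,th):
    c,s=np.cos(th),np.sin(th);return lambda P:np.c_[(np.atleast_2d(P)[:,:2]@np.array([[c,s],[-s,c]]))+[x,y],np.atleast_2d(P)[:,2]]
E
python3 - <<'E'
from h import *
im=cv2.imread("pics/top0.png")
for uv in[(218,185),(286,184),(285.5,256.5),(216.5,256)]: print(uv,pix2w("top",uv,.01).round(4))
c=im[170:270,200:330];cv2.imwrite("pics/crop0.png",cv2.resize(c,None,fx=6,fy=6,interpolation=cv2.INTER_CUBIC))
s=robot.state();c=robot.calibration("wrist");T=np.array(c["cam_to_world"])
from scipy.spatial.transform import Rotation as R
Rt=R.from_euler("xyz",s["eef_rot"]).as_matrix()
print("cam in tool",(Rt.T@(T[:3,3]-s["ee_pos"])).round(3),(Rt.T@T[:3,:3]).round(2).tolist(),c["camera_matrix"])
print(Rt.round(3).tolist())
E
```

```text
(218, 185) [0.6031 0.3044 0.01  ]
(286, 184) [0.6037 0.154  0.01  ]
(285.5, 256.5) [0.4438 0.1577 0.01  ]
(216.5, 256) [0.4472 0.3075 0.01  ]
cam in tool [ 0.084 -0.    -0.163] [[0.0, -0.96, -0.29], [1.0, -0.0, 0.0], [-0.0, -0.29, 0.96]] [[299.29102223   0.         279.15366316]
 [  0.         299.29102223 207.18954296]
 [  0.           0.           1.        ]]
[[-0.918, 0.398, 0.0], [0.398, 0.918, 0.0], [0.0, 0.0, -1.0]]
```

View pics/crop0.png

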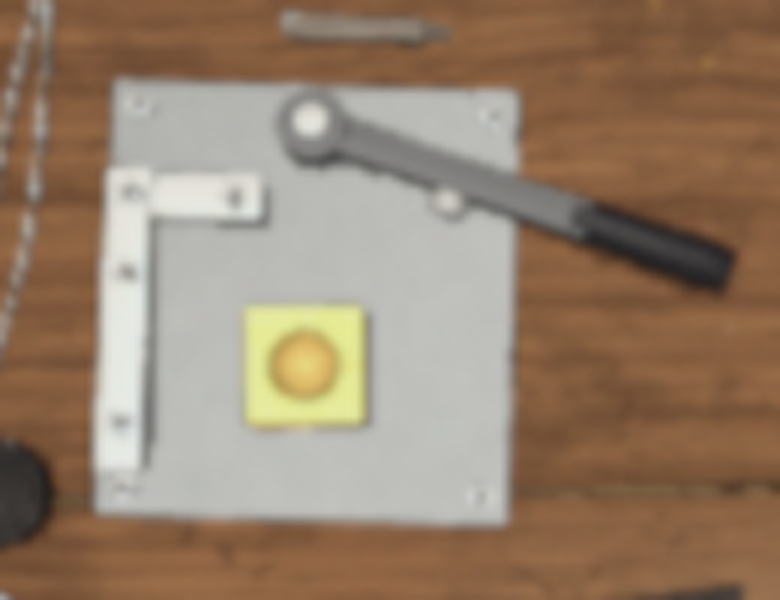

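The crop shows the right jig: fences top-left with the corner at (130,190), the larger block at (305,366), the hinge at (310,122) and the lever open at about 1.25 rad, with its grip at (655,245). Next I move above the block's -y side and look with the wrist camera.

```bash
cat >> h.py <<'E'
from scipy.spatial.transform import Rotation as R
def plan(pos,ydir,n,start=None):
    """rows to world pos (m) with tool y at angle ydir (rad), tool down"""
    s=robot.state();p0=s["ee_pos"];R0=R.from_euler("xyz",s["eef_rot"])
    y=np.array([np.cos(ydir),np.sin(ydir),0]);z=np.array([0,0,-1.]);Rg=R.from_matrix(np.c_[np.cross(y,z),y,z])
    rv=(R0.inv()*Rg).as_rotvec();out=[]
    for i in range(n):
        Ri=R0*R.from_rotvec(rv*i/n)
        out.append([0,Ri.inv().apply((np.array(pos)-p0)/n*1e3).round(1).tolist(),np.degrees(rv/n).round(1).tolist()])
    for o in out:print(o)
E
python3 -c "
from h import *
plan((.494,.184,.2),-.02,10)"
```

```text
[0, [-38.0, -21.0, 2.2], [0.0, -0.0, 6.8]]
[0, [-40.2, -16.4, 2.2], [0.0, -0.0, 6.8]]
[0, [-41.9, -11.5, 2.2], [0.0, -0.0, 6.8]]
[0, [-42.9, -6.5, 2.2], [0.0, -0.0, 6.8]]
[0, [-43.4, -1.4, 2.3], [0.0, -0.0, 6.8]]
[0, [-43.3, 3.8, 2.3], [0.0, -0.0, 6.8]]
[0, [-42.5, 8.8, 2.3], [0.0, -0.0, 6.8]]
[0, [-41.2, 13.8, 2.3], [0.0, -0.0, 6.8]]
[0, [-39.3, 18.5, 2.3], [0.0, -0.0, 6.8]]
[0, [-36.8, 23.0, 2.3], [0.0, -0.0, 6.8]]
```

Emit:
{"api": "step_arm", "payload": {"targets": [[0,[-38,-21,2],[0,0,6.8]],[0,[-40,-16,2],[0,0,6.8]],[0,[-42,-11.5,2],[0,0,6.8]],[0,[-43,-6.5,2],[0,0,6.8]],[0,[-43.5,-1.5,2],[0,0,6.8]]]}}

```text
t: 1.23
ee_pos: [0.362, 0.3547, 0.2126]
eef_rot: [3.141, -0.0, 2.136]
wrist_force: [-0.3, 0.3, -0.2]
gripper_width: 0.0473
grasp_force: 0.0
```

Emit:
{"api": "step_arm", "payload": {"targets": [[0,[-43,4,2],[0,0,6.8]],[0,[-42.5,9,2],[0,0,6.8]],[0,[-41,14,2],[0,0,6.8]],[0,[-39,18.5,2],[0,0,6.8]],[0,[-37,23,2],[0,0,6.8]]]}}

```text
t: 1.85
ee_pos: [0.4944, 0.1831, 0.2026]
eef_rot: [3.141, -0.0, 1.542]
wrist_force: [0.5, 0.3, 0.1]
gripper_width: 0.001
grasp_force: 0.0
```

Emit:
{"api": "step_arm", "payload": {"targets": [[0,[0,0,0],[0,0,0]],[0,[0,0,0],[0,0,0]]]}}

```text
t: 2.1
ee_pos: [0.4931, 0.1845, 0.2024]
eef_rot: [-3.141, -0.001, 1.546]
wrist_force: [0.2, 0.6, -0.2]
gripper_width: 0.0006
grasp_force: 0.0
```

```bash
python3 - <<'E'
from h import *
s=robot.state();print(s["t"],s["ee_pos"],s["eef_rot"],s["gripper_width"],s["qpos"].round(2))
im=save("wrist","w1")
for q in("jig","block_center","clamp","clamp_grip","clamp_nose"):
  for r in robot.silhouettes("wrist",q)[:2]:
    p=r["position"];print(q,round(r["confidence"],2),np.round(p),r["region"].sum(),pix2w("wrist",p,.034).round(4))
    np.save(f"pics/{q}.npy",r["region"]) if r["confidence"]>.5 else 0
f=T2(.4915,.2275,-.02)
L=im[:,:,::-1].copy()
def poly(P):
    cv2.polylines(L,[np.round(w2pix("wrist",f(np.array(P)/1e3))*8).astype(np.int32)],True,(0,0,255),1,16,3)
poly([[-47,-72,10],[113,-72,10],[113,78,10],[-47,78,10]])
poly([[-31,60,32],[60,60,32],[60,20,32],[77,20,32],[77,77,32],[-31,77,32]])
cv2.imwrite("pics/w1o.png",cv2.resize(L,None,fx=1.4,fy=1.4))
E
```

```text
2.1 [0.49308048 0.18453268 0.20239747] [-3.14077862e+00 -6.51438302e-04  1.54622991e+00] 0.0005710056021491655 [0.23 0.22 1.64 0.   1.29 0.25]
jig 0.69 [317. 145.] 17357 [0.5354 0.2387 0.034 ]
jig 0.44 [249. 293.] 100 [0.4524 0.0565 0.034 ]
block_center 0.69 [284. 153.] 1655 [0.5    0.2317 0.034 ]
block_center 0.69 [144. 169.] 857 [0.3441 0.2175 0.034 ]
clamp 0.94 [338. 203.] 2240 [0.5613 0.1731 0.034 ]
clamp_grip 0.65 [314. 145.] 17177 [0.5331 0.2393 0.034 ]
clamp_grip 0.6 [342. 200.] 2335 [0.566  0.1759 0.034 ]
clamp_nose 0.56 [345. 198.] 2263 [0.5692 0.1778 0.034 ]
```

View pics/w1o.png

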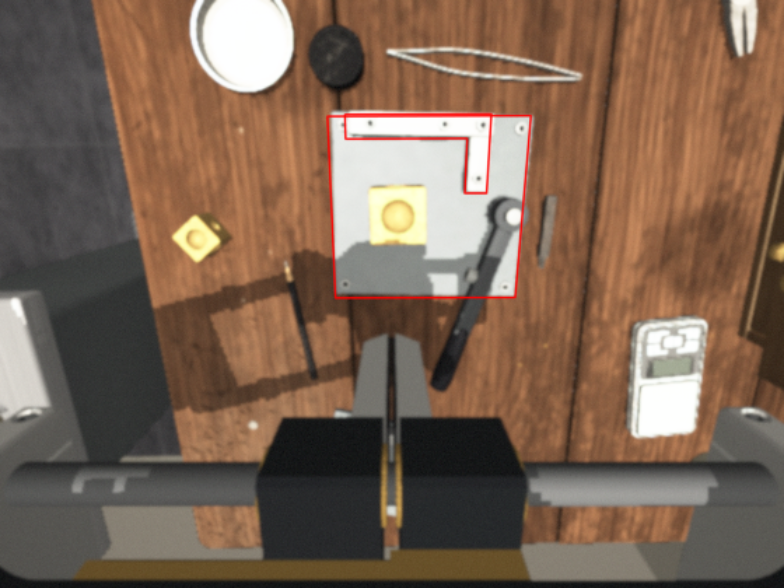

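The picture shows the projected jig model lying within about 2 mm of the plate and fences. The block is at (398,215), nearly square, and the lever grip is at (450,350). Now I lower the tool beside the block's -y face.

Emit:
{"api": "step_arm", "payload": {"targets": [[0,[0,7,45],[0,0,0]],[0,[0,0,50],[0,0,0]],[0,[0,0,45],[0,0,0]],[0,[0,0,27],[0,0,0]],[0,[0,0,0],[0,0,0]]]}}

```text
t: 3.02
ee_pos: [0.4986, 0.1841, 0.0337]
eef_rot: [-3.137, 0.001, 1.547]
wrist_force: [0.2, 0.1, 1.0]
gripper_width: 0.0006
grasp_force: 0.0
```

Emit:
{"api": "step_arm", "payload": {"targets": [[0,[8,0,0],[0,0,0]],[0,[8,0,0],[0,0,0]],[0,[8,0,0],[0,0,0]],[0,[8,0,0],[0,0,0]],[0,[0,0,0],[0,0,0]]]}}

```text
t: 3.65
ee_pos: [0.5015, 0.2172, 0.0357]
eef_rot: [3.141, -0.001, 1.546]
wrist_force: [-0.3, 1.1, 0.2]
gripper_width: 0.0007
grasp_force: 0.0
```

```bash
python3 - <<'E'
from h import *
s=robot.state();print(s["t"],s["ee_pos"],s["eef_rot"],s["wrist_force"])
robot.camera("top")
for r in robot.silhouettes("top","block_center")[:2]: print(r["confidence"],pix2w("top",r["position"],.045).round(4))
E
```

```text
3.65 [0.50153188 0.21715627 0.035715  ] [ 3.14086599e+00 -1.12942466e-03  1.54646635e+00] [-0.33985605  1.1462531   0.16188566]
0.78 [0.3465 0.2152 0.045 ]
```

Emit:
{"api": "step_arm", "payload": {"targets": [[0,[5,0,0],[0,0,0]],[0,[5,0,0],[0,0,0]],[0,[5,0,0],[0,0,0]],[0,[1,0,0],[0,0,0]],[0,[1,0,0],[0,0,0]]]}}

```text
t: 4.38
ee_pos: [0.5017, 0.2331, 0.0354]
eef_rot: [-3.142, 0.0, 1.546]
wrist_force: [-0.6, -1.6, 0.5]
gripper_width: 0.0006
grasp_force: 1.0
```

```bash
python3 - <<'E'
from h import *
s=robot.state();print(s["t"],s["ee_pos"],s["wrist_force"])
im=save("wrist","w2")
cv2.imwrite("pics/w2c.png",cv2.resize(im[60:300,180:440,::-1],None,fx=2.4,fy=2.4,interpolation=cv2.INTER_CUBIC))
E
```

```text
4.375 [0.50171352 0.23308499 0.03539325] [-0.61832188 -1.63983885  0.53097536]
```

View pics/w2c.png

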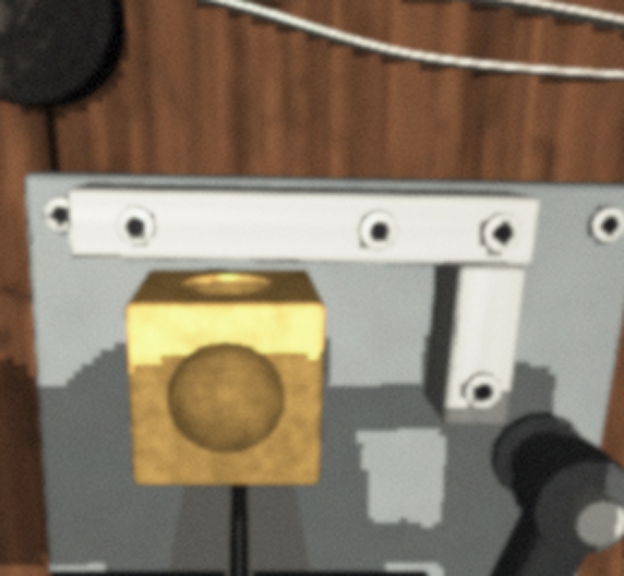

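The block, at (228,395) in the crop, stays square on the finger with a few mm left to the left fence. I continue gently.

Emit:
{"api": "step_arm", "payload": {"targets": [[0,[2,0,0],[0,0,0]],[0,[2,0,0],[0,0,0]],[0,[2,0,0],[0,0,0]],[0,[0,0,0],[0,0,0]]]}}

```text
t: 4.92
ee_pos: [0.5015, 0.2384, 0.0354]
eef_rot: [-3.141, 0.002, 1.547]
wrist_force: [-0.1, -4.3, 0.5]
gripper_width: 0.0005
grasp_force: 2.5
```

Emit:
{"api": "step_arm", "payload": {"targets": [[0,[2,0,0],[0,0,0]],[0,[1,0,0],[0,0,0]],[0,[0,0,0],[0,0,0]]]}}

```text
t: 5.3
ee_pos: [0.5012, 0.2386, 0.0355]
eef_rot: [-3.14, 0.006, 1.548]
wrist_force: [-0.5, -12.1, 3.2]
gripper_width: 0.0006
grasp_force: 6.4
```

Emit:
{"api": "step_arm", "payload": {"targets": [[0,[-10,0,0],[0,0,0]],[0,[-15,0,0],[0,0,0]],[0,[0,0,-35],[0,0,0]],[0,[0,0,-15],[0,0,0]],[0,[0,0,0],[0,0,0]]]}}

```text
t: 5.92
ee_pos: [0.5024, 0.2174, 0.0866]
eef_rot: [3.139, -0.001, 1.546]
wrist_force: [-0.3, 0.3, -0.5]
gripper_width: 0.0005
grasp_force: 0.0
```

```bash
python3 -c "
from h import *
plan((.447,.2685,.086),np.pi/2-.02,10)"
```

```text
[0, [5.0, -5.7, 0.0], [0.0, 0.0, -9.0]]
[0, [5.8, -4.8, 0.1], [0.0, 0.0, -9.0]]
[0, [6.5, -3.8, 0.1], [0.0, 0.0, -9.0]]
[0, [7.0, -2.8, 0.1], [0.0, 0.0, -9.0]]
[0, [7.4, -1.6, 0.1], [0.0, 0.0, -9.0]]
[0, [7.5, -0.5, 0.1], [0.0, 0.0, -9.0]]
[0, [7.5, 0.7, 0.1], [0.0, 0.0, -9.0]]
[0, [7.3, 1.9, 0.1], [0.0, 0.0, -9.0]]
[0, [6.9, 3.0, 0.1], [0.0, 0.0, -9.0]]
[0, [6.4, 4.1, 0.1], [0.0, 0.0, -9.0]]
```

Emit:
{"api": "step_arm", "payload": {"targets": [[0,[5,-6,0],[0,0,-9]],[0,[6,-5,0],[0,0,-9]],[0,[6.5,-4,0],[0,0,-9]],[0,[7,-3,0],[0,0,-9]],[0,[7.5,-1.5,0],[0,0,-9]]]}}

```text
t: 6.55
ee_pos: [0.4718, 0.243, 0.0842]
eef_rot: [-3.14, -0.001, 2.337]
wrist_force: [-0.1, 0.5, 0.2]
gripper_width: 0.0003
grasp_force: 0.0
```

Emit:
{"api": "step_arm", "payload": {"targets": [[0,[7.5,-0.5,0],[0,0,-9]],[0,[7.5,0.5,0],[0,0,-9]],[0,[7,2,0],[0,0,-9]],[0,[7,3,0],[0,0,-9]],[0,[6.5,4,0],[0,0,-9]]]}}

```text
t: 7.18
ee_pos: [0.4442, 0.2684, 0.0843]
eef_rot: [-3.141, -0.002, 3.122]
wrist_force: [-0.8, -0.3, -0.6]
gripper_width: 0.0002
grasp_force: 0.0
```

Emit:
{"api": "step_arm", "payload": {"targets": [[0,[0,0,0],[0,0,0]],[0,[0,0,0],[0,0,0]]]}}

```text
t: 7.42
ee_pos: [0.445, 0.2682, 0.0849]
eef_rot: [-3.141, -0.001, 3.115]
wrist_force: [-0.5, -0.2, -0.3]
gripper_width: 0.0003
grasp_force: 0.0
```

Emit:
{"api": "step_arm", "payload": {"targets": [[0,[0,0,30],[0,0,0]],[0,[0,0,20],[0,0,0]],[0,[-8,0,0],[0,0,0]],[0,[-8,0,0],[0,0,0]],[0,[-6,0,0],[0,0,0]]]}}

```text
t: 8.05
ee_pos: [0.4689, 0.2681, 0.0364]
eef_rot: [3.141, 0.002, 3.116]
wrist_force: [-3.1, 0.5, 1.9]
gripper_width: 0.0005
grasp_force: 2.5
```

Emit:
{"api": "step_arm", "payload": {"targets": [[0,[-5,0,0],[0,0,0]],[0,[-5,0,0],[0,0,0]],[0,[-5,0,0],[0,0,0]],[0,[-5,0,0],[0,0,0]],[0,[-4,0,0],[0,0,0]]]}}

```text
t: 8.68
ee_pos: [0.4913, 0.267, 0.0354]
eef_rot: [-3.141, -0.0, 3.117]
wrist_force: [-2.5, -0.3, 0.7]
gripper_width: 0.0005
grasp_force: 1.3
```

Emit:
{"api": "step_arm", "payload": {"targets": [[0,[-3,0,0],[0,0,0]],[0,[-2,0,0],[0,0,0]],[0,[-2,0,0],[0,0,0]],[0,[0,0,0],[0,0,0]]]}}

```text
t: 9.18
ee_pos: [0.4986, 0.267, 0.0354]
eef_rot: [3.141, 0.001, 3.117]
wrist_force: [-2.2, -0.5, -1.0]
gripper_width: 0.0006
grasp_force: 0.7
```

Emit:
{"api": "step_arm", "payload": {"targets": [[0,[-2,0,0],[0,0,0]],[0,[-2,0,0],[0,0,0]],[0,[0,0,0],[0,0,0]]]}}

```text
t: 9.55
ee_pos: [0.5019, 0.267, 0.0354]
eef_rot: [3.142, -0.001, 3.117]
wrist_force: [-3.2, -0.6, 0.8]
gripper_width: 0.001
grasp_force: 1.5
```

Emit:
{"api": "step_arm", "payload": {"targets": [[0,[-1.5,0,0],[0,0,0]],[0,[0,0,0],[0,0,0]]]}}

```text
t: 9.8
ee_pos: [0.5019, 0.2669, 0.0354]
eef_rot: [-3.142, -0.003, 3.116]
wrist_force: [-6.1, -0.5, 2.6]
gripper_width: 0.0006
grasp_force: 3.0
```

```bash
python3 - <<'E'
from h import *
s=robot.state();print(s["t"],s["ee_pos"],s["wrist_force"])
im=save("wrist","w3")
cv2.imwrite("pics/w3c.png",cv2.resize(im[30:300,150:430,::-1],None,fx=2.2,fy=2.2,interpolation=cv2.INTER_CUBIC))
E
```

```text
9.8 [0.50192787 0.26691266 0.03540561] [-6.08825083 -0.48426322  2.5723731 ]
```

View pics/w3c.png

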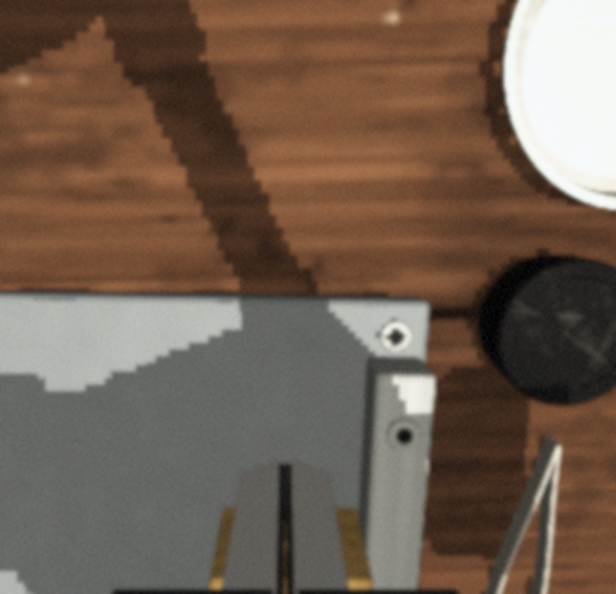

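The finger is at x=0.502, which matches the seated position for the far fence. I give one more small squeeze for flushness, then back off and rise.

Emit:
{"api": "step_arm", "payload": {"targets": [[0,[-1.5,0,0],[0,0,0]],[0,[0,0,0],[0,0,0]],[0,[10,0,0],[0,0,0]],[0,[12,0,-10],[0,0,0]],[0,[0,0,-50],[0,0,0]]]}}

```text
t: 10.48
ee_pos: [0.4804, 0.2666, 0.0941]
eef_rot: [-3.139, -0.005, 3.117]
wrist_force: [0.8, 0.3, 0.8]
gripper_width: 0.0008
grasp_force: 0.0
```

```bash
cat >> h.py <<'E'
J=(.4915,.229,-.02)
def C(th,d,r=.130,z=.036):
    a=np.array([-np.cos(th),-np.sin(th)]);n=np.array([np.sin(th),-np.cos(th)])
    p=np.array([.094,.003])+r*a+d*n
    return T2(*J)([[p[0],p[1],z]])[0]
E
python3 - <<'E'
from h import *
c=None
s=robot.state();print(s["t"],s["ee_pos"],s["wrist_force"])
H=T2(*J)([[.094,.003,.034]])[0];print("H",H)
robot.camera("top");P=[]
for r in robot.silhouettes("top","clamp_grip")[:3]:
    v,u=np.nonzero(r["region"]);P=np.array([pix2w("top",(x,y),.038)[:2] for x,y in zip(u,v)])
    m,_,vv=np.linalg.svd(P-P.mean(0),full_matrices=False);dr=vv[0]*np.sign(vv[0]@[0,-1])
    print(r["confidence"],len(u),P.mean(0).round(3),"dir ang",np.arctan2(-dr[1],-dr[0])+.02,"via H",np.arctan2(*(H[:2]-P.mean(0))[::-1])+.02)
for th in(1.2,1.25,1.3): print(C(th,.035))
im=robot.camera("scene");cv2.imwrite("pics/s2c.png",cv2.resize(im[150:270,150:330,::-1],None,fx=4,fy=4,interpolation=cv2.INTER_CUBIC))
E
```

```text
10.475 [0.48044177 0.26661471 0.09414001] [0.83503339 0.29295566 0.77202029]
H [0.5855412  0.23011953 0.034     ]
0.98 654 [0.56  0.157] dir ang 1.2345404989478665 via H 1.2525297976708862
0.88 367 [ 0.469 -0.022] dir ang 2.887084461678109 via H 1.158944659840082
[0.56838218 0.09658837 0.036     ]
[0.5750774  0.09589766 0.036     ]
[0.58179877 0.09554243 0.036     ]
```

View pics/s2c.png

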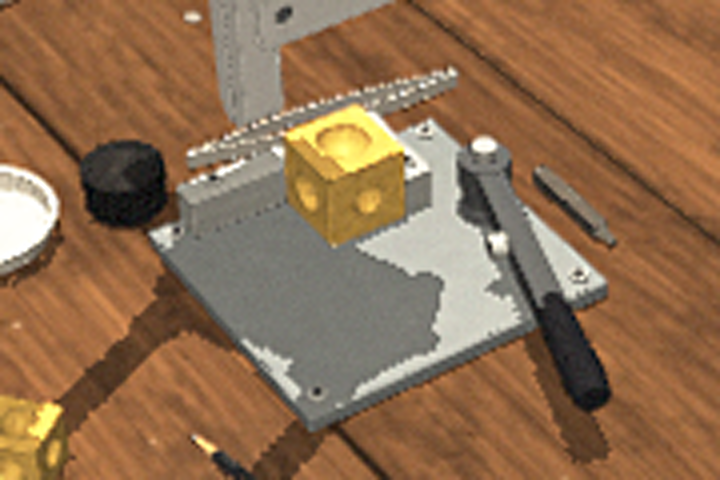

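The block sits in the corner at (345,175), flush against both fences as far as this view shows. The lever is at about 1.24 rad, with its grip at (575,350). Next I go to the outer side of the grip.

```bash
python3 -c "
from h import *
p=C(1.24,.037);p[2]=.094
plan(p,1.22,5)"
```

```text
[0, [-18.8, -34.2, 1.0], [0.1, 0.1, 3.7]]
[0, [-21.0, -32.9, 1.0], [0.1, 0.1, 3.7]]
[0, [-23.1, -31.5, 1.0], [0.1, 0.1, 3.7]]
[0, [-25.1, -29.9, 1.0], [0.1, 0.1, 3.7]]
[0, [-27.0, -28.2, 1.0], [0.1, 0.1, 3.7]]
```

Emit:
{"api": "step_arm", "payload": {"targets": [[0,[-19,-34,0],[0,0,3.7]],[0,[-21,-33,0],[0,0,3.7]],[0,[-23,-31.5,0],[0,0,3.7]],[0,[-25,-30,0],[0,0,3.7]],[0,[-27,-28,0],[0,0,3.7]]]}}

```text
t: 11.25
ee_pos: [0.5733, 0.0932, 0.0948]
eef_rot: [-3.141, -0.0, 2.792]
wrist_force: [0.2, 0.1, -0.5]
gripper_width: 0.0002
grasp_force: 0.0
```

Emit:
{"api": "step_arm", "payload": {"targets": [[0,[0,0,0],[0,0,0]],[0,[0,0,30],[0,0,0]],[0,[0,0,28],[0,0,0]],[0,[0,0,0],[0,0,0]]]}}

```text
t: 11.75
ee_pos: [0.5703, 0.0953, 0.0352]
eef_rot: [-3.14, -0.006, 2.795]
wrist_force: [-0.6, 0.3, 0.6]
gripper_width: 0.0004
grasp_force: 0.0
```

```bash
python3 - <<'E'
from h import *
s=robot.state();print(s["ee_pos"],s["wrist_force"],C(1.24,.037))
# rows following arc: d from .037 to .016 then th 1.24->0.1, tool y angle th-.02
th=[1.24]+list(np.linspace(1.24,.12,11));d=[.036]+[.017]*11
P=[s["ee_pos"]]+[C(t,x) for t,x in zip(th[1:],d[1:])]
for i in range(len(P)-1):
    ph=th[i]-.02;x=np.array([-np.sin(ph),np.cos(ph)]);y=np.array([np.cos(ph),np.sin(ph)])
    e=(P[i+1]-P[i])[:2]*1e3;print([round(e@x,1),round(e@y,1)],"turn",round(np.degrees(th[i]-th[i+1]),1),P[i+1].round(4))
E
```

```text
[0.57031963 0.09525126 0.03523288] [-0.57987614  0.25076249  0.5981096 ] [0.57561393 0.09532172 0.036     ]
[np.float64(15.1), np.float64(1.9)] turn 0.0 [0.5568 0.1022 0.036 ]
[np.float64(14.6), np.float64(-1.1)] turn 6.4 [0.5427 0.1062 0.036 ]
[np.float64(14.6), np.float64(-1.1)] turn 6.4 [0.5291 0.1118 0.036 ]
[np.float64(14.6), np.float64(-1.1)] turn 6.4 [0.5163 0.1188 0.036 ]
[np.float64(14.6), np.float64(-1.1)] turn 6.4 [0.5043 0.1273 0.036 ]
[np.float64(14.6), np.float64(-1.1)] turn 6.4 [0.4933 0.137  0.036 ]
[np.float64(14.6), np.float64(-1.1)] turn 6.4 [0.4834 0.1479 0.036 ]
[np.float64(14.6), np.float64(-1.1)] turn 6.4 [0.4749 0.1598 0.036 ]
[np.float64(14.6), np.float64(-1.1)] turn 6.4 [0.4677 0.1726 0.036 ]
[np.float64(14.6), np.float64(-1.1)] turn 6.4 [0.462  0.1861 0.036 ]
[np.float64(14.6), np.float64(-1.1)] turn 6.4 [0.4579 0.2002 0.036 ]
```

Emit:
{"api": "step_arm", "payload": {"targets": [[0,[8,1,0],[0,0,0]],[0,[7,1,0],[0,0,0]],[0,[7,-0.5,0],[0,0,3.2]],[0,[7.3,-0.5,0],[0,0,3.2]],[0,[7.3,-0.5,0],[0,0,3.2]]]}}

```text
t: 12.38
ee_pos: [0.5402, 0.1081, 0.0388]
eef_rot: [3.141, 0.004, 2.626]
wrist_force: [1.2, -2.2, -0.1]
gripper_width: 0.0003
grasp_force: 1.2
```

Emit:
{"api": "step_arm", "payload": {"targets": [[0,[7.3,-0.5,0],[0,0,3.2]],[0,[7.3,-0.5,0],[0,0,3.2]],[0,[7.3,-0.5,0],[0,0,3.2]],[0,[7.3,-0.5,0],[0,0,3.2]],[0,[7.3,-0.5,0],[0,0,3.2]]]}}

```text
t: 13.0
ee_pos: [0.5087, 0.1273, 0.0387]
eef_rot: [3.141, 0.003, 2.347]
wrist_force: [0.3, -2.9, -0.1]
gripper_width: 0.0005
grasp_force: 1.2
```

```bash
python3 - <<'E'
from h import *
s=robot.state();p=s["ee_pos"];print(p,s["wrist_force"],s["eef_rot"])
q=T2(*J);c,sn=np.cos(.02),np.sin(.02);e=p[:2]-q([[.094,.003,0]])[0,:2];e=np.array([e[0]*c-e[1]*sn,e[0]*sn+e[1]*c])
from scipy.optimize import fsolve
L=np.hypot(*e);r=np.sqrt(L**2-.017**2);print("r",r,"th",np.arctan2(-e[1],-e[0])-np.arctan2(.017,r))
E
```

```text
[0.50865657 0.12733495 0.0386902 ] [ 0.27802553 -2.89593931 -0.06404396] [3.14079981e+00 2.84231359e-03 2.34658368e+00]
r 0.12722780903841083 th 0.8157336425452396
```

Emit:
{"api": "step_arm", "payload": {"targets": [[0,[7.3,-0.5,1],[0,0,3.2]],[0,[7.3,-0.5,1],[0,0,3.2]],[0,[7.3,-0.5,0],[0,0,3.2]],[0,[7.3,-0.5,0],[0,0,3.2]],[0,[7.3,-0.5,0],[0,0,3.2]]]}}

```text
t: 13.62
ee_pos: [0.4842, 0.1547, 0.0368]
eef_rot: [3.14, 0.002, 2.067]
wrist_force: [0.4, -2.5, 0.7]
gripper_width: 0.0003
grasp_force: 1.2
```

Emit:
{"api": "step_arm", "payload": {"targets": [[0,[7.3,-0.5,0],[0,0,3.2]],[0,[7.3,-0.5,0],[0,0,3.2]],[0,[7.3,-0.5,0],[0,0,3.2]],[0,[7.3,-0.5,0],[0,0,3.2]],[0,[7.3,-0.5,0],[0,0,3.2]]]}}

```text
t: 14.25
ee_pos: [0.4674, 0.1874, 0.0365]
eef_rot: [3.141, 0.001, 1.788]
wrist_force: [-1.1, -2.4, 1.4]
gripper_width: 0.0009
grasp_force: 1.3
```

```bash
cat > th.py <<'E'
from h import *
s=robot.state();p=s["ee_pos"];print(s["t"],p,s["wrist_force"],s["eef_rot"])
q=T2(*J);c,sn=np.cos(.02),np.sin(.02);e=p[:2]-q([[.094,.003,0]])[0,:2];e=np.array([e[0]*c-e[1]*sn,e[0]*sn+e[1]*c])
L=np.hypot(*e);r=np.sqrt(L**2-.017**2);print("r",r,"th",np.arctan2(-e[1],-e[0])-np.arctan2(.017,r))
E
python3 th.py
```

```text
14.25 [0.467353  0.1873777 0.03655  ] [-1.10852337 -2.43881399  1.44344354] [3.14119257e+00 1.33445904e-03 1.78799223e+00]
r 0.12452434581130825 th 0.23132782341026306
```

Emit:
{"api": "step_arm", "payload": {"targets": [[0,[6,-1,0],[0,0,2.6]],[0,[6,-1,0],[0,0,2.6]],[0,[5,-1,0],[0,0,2.2]],[0,[4,-0.5,0],[0,0,1.8]],[0,[2,0,0],[0,0,1]]]}}

```text
t: 14.88
ee_pos: [0.4616, 0.2099, 0.0365]
eef_rot: [3.139, 0.0, 1.611]
wrist_force: [-0.2, -1.9, 1.1]
gripper_width: 0.0006
grasp_force: 1.2
```

Emit:
{"api": "step_arm", "payload": {"targets": [[0,[2,0,0],[0,0,0.9]],[0,[2,0,0],[0,0,0.9]],[0,[0,0,0],[0,0,0]]]}}

```text
t: 15.25
ee_pos: [0.4609, 0.214, 0.0355]
eef_rot: [-3.141, -0.0, 1.579]
wrist_force: [0.5, -2.0, 1.1]
gripper_width: 0.0004
grasp_force: 0.8
```

```bash
python3 th.py
```

```text
15.25 [0.46087863 0.21403137 0.03552494] [ 0.50515271 -1.95062035  1.14988375] [-3.14148208e+00 -2.83938657e-04  1.57901534e+00]
r 0.12454149378524153 th 0.012681971493649552
```

Emit:
{"api": "step_arm", "payload": {"targets": [[0,[1.5,0,0],[0,0,0.5]],[0,[1,0,0],[0,0,0.5]],[0,[0,0,0],[0,0,0]]]}}

```text
t: 15.62
ee_pos: [0.4606, 0.2164, 0.0354]
eef_rot: [-3.141, 0.0, 1.562]
wrist_force: [-0.5, -2.6, 1.6]
gripper_width: 0.0005
grasp_force: 1.1
```

Emit:
{"api": "step_arm", "payload": {"targets": [[0,[1.5,0,0],[0,0,0.4]],[0,[0,0,0],[0,0,0]]]}}

```text
t: 15.88
ee_pos: [0.4606, 0.2174, 0.0353]
eef_rot: [-3.141, 0.001, 1.555]
wrist_force: [-0.6, -5.3, 2.1]
gripper_width: 0.0005
grasp_force: 2.4
```

```bash
python3 th.py;python3 - <<'E'
from h import *
im=save("wrist","w4")
cv2.imwrite("pics/w4c.png",cv2.resize(im[40:310,190:480,::-1],None,fx=2.2,fy=2.2,interpolation=cv2.INTER_CUBIC))
E
```

```text
15.875 [0.46055141 0.21736851 0.03534271] [-0.5851437  -5.27595932  2.13930918] [-3.14067252e+00  1.04637074e-03  1.55511902e+00]
r 0.12448307133940141 th -0.014060401594426591
```

View pics/w4c.png

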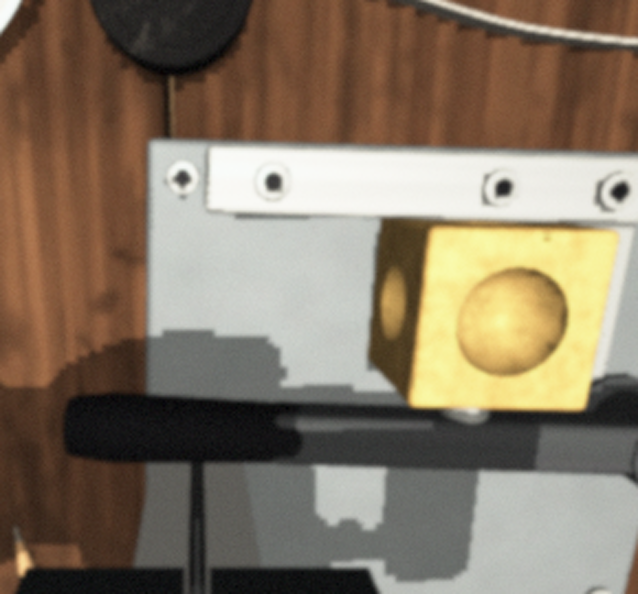

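The nose meets the block at (468,412), and the block lies flat along the left fence and against the far fence. I press a bit firmer.

Emit:
{"api": "step_arm", "payload": {"targets": [[0,[1.5,0,0],[0,0,0]],[0,[0,0,0],[0,0,0]]]}}

```text
t: 16.18
ee_pos: [0.4605, 0.2181, 0.0353]
eef_rot: [-3.141, 0.002, 1.556]
wrist_force: [-1.0, -7.5, 2.6]
gripper_width: 0.0008
grasp_force: 3.7
```

Emit:
{"api": "step_arm", "payload": {"targets": [[0,[1,0,0],[0,0,0]],[0,[0,0,0],[0,0,0]]]}}

```text
t: 16.42
ee_pos: [0.4605, 0.2184, 0.0353]
eef_rot: [-3.14, 0.004, 1.556]
wrist_force: [-1.1, -8.9, 4.0]
gripper_width: 0.0006
grasp_force: 4.8
```

Emit:
{"api": "step_arm", "payload": {"targets": [[0,[-4,0,0],[0,0,0]],[0,[-10,0,0],[0,0,0]],[0,[-18,0,0],[0,0,0]],[0,[0,0,-40],[0,0,0]],[0,[-20,0,-60],[0,0,0]]]}}

```text
t: 17.05
ee_pos: [0.4591, 0.1679, 0.1344]
eef_rot: [-3.138, 0.0, 1.555]
wrist_force: [0.7, -0.1, 0.2]
gripper_width: 0.0004
grasp_force: 0.0
```

Emit:
{"api": "step_arm", "payload": {"targets": [[0,[-20,40,-40],[0,0,0]],[0,[0,20,0],[0,0,0]],[0,[0,0,0],[0,0,0]],[0,[0,0,0],[0,0,0]]]}}

```text
t: 17.55
ee_pos: [0.5182, 0.1472, 0.1738]
eef_rot: [-3.139, 0.0, 1.554]
wrist_force: [-0.8, -0.9, -0.2]
gripper_width: 0.0005
grasp_force: 0.0
```

```bash
python3 - <<'E'
from h import *
s=robot.state();print(s["t"],s["ee_pos"],s["wrist_force"])
im=save("wrist","w5");f=T2(*J);L=cv2.resize(im[:,:,::-1],None,fx=4,fy=4,interpolation=cv2.INTER_CUBIC)
def poly(P): cv2.polylines(L,[np.round(w2pix("wrist",f(np.array(P)/1e3))*4).astype(np.int32)],True,(0,0,255),1)
poly([[18,18,52],[60,18,52],[60,60,52],[18,60,52]])
u,v=w2pix("wrist",f([[.03,.02,.04]]))[0]*4;u,v=int(u),int(v)
cv2.imwrite("pics/w5c.png",L[max(v-280,0):v+280,max(u-390,0):u+390])
E
```

```text
17.55 [0.51820375 0.14723395 0.17377454] [-0.76161399 -0.85259882 -0.19819402]
```

View pics/w5c.png

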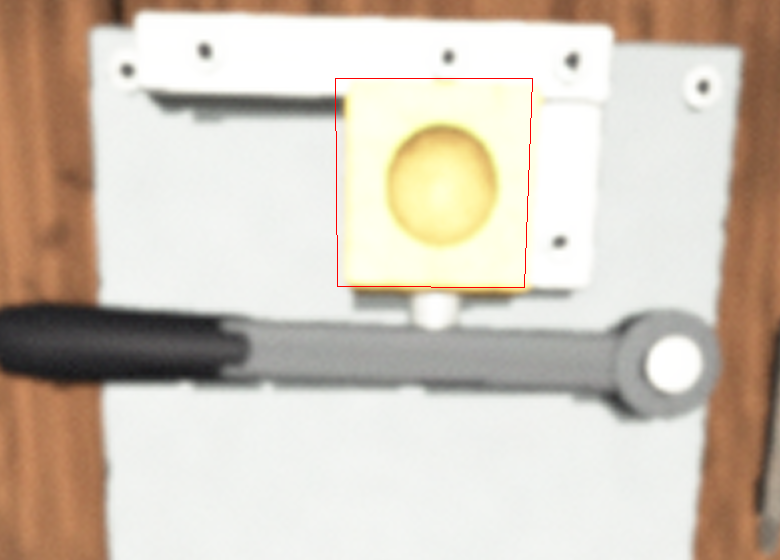

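The block (440,185) is square in the corner, within 2 mm of the predicted seat outline. The nose (435,310) bears on its face, and the robot is clear. I hand the job in.

```bash
python3 -c "
from rig import robot
print(robot.sign_off())"
```

```text
the job is handed in; nothing more can be done
None
```

The block is seated flat against both fences and clamped under the lever's nose, the loose items were not touched, and I handed the job in at about 17.6 s of the 51 s limit; sign-off returned no verdict.

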